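Fit a splash guard under the lip of a draining board and hold it down

ROBOT

A 6-joint arm with a two-finger parallel gripper is mounted at the origin on the work surface. World frame = base frame: x ahead of the robot, y to its left, z up, the work surface at z = 0. Lengths are in m, angles in rad, forces in N, time in s.
With the tool pointing down it reaches from about 0.3 to 0.85 m from the base axis. Payload 5.4 kg.
Tool frame: the origin (TCP) lies at the very end of the fingers, on their centre line; the grasp point (between the pads) lies 19 mm behind it; z points along the fingers, y is the line along which they close (so a half turn about z gives the same grasp; the last joint's range is limited). The gripper opens to 85 mm and grips with 20 to 120 N. Pads are 22 mm wide; open, the fingers measure 114 mm over their backs; the gripper's body (76 mm by 85 mm) begins 54 mm behind the grasp point. The pads swing forward as they close: fully open they stand 13 mm farther back than shut.
Start: joints at [-1.536, 0.158, 1.597, -0, 1.386, -0.21], TCP at [0.139, -0.558, 0.231] pointing down, gripper open.
Joint ranges: [-2.91, 2.91], [-0.94, 2.29], [0.18, 2.7], [-1.29, 4.43], [0.17, 2.64], [-3, 3]. Speed limits (rad/s): [2.57, 2.57, 3.14, 3.14, 3.14, 3.14].

INTERFACE

Orientations are given as [roll, pitch, yaw] about the fixed x, y, z axes, in that order (R = Rz(yaw) Ry(pitch) Rx(roll)).
In Python, from rig import monitor, viewer, workorder gives the robot as it stands. The module is installed in compiled form; this text tells all that it offers.
- The arm moves only by the tool step_arm, never from a script. Its argument "series" is a list of rows, each an object of numbers: "fingers": the finger opening in m, from 0 to 0.0854; "dx", "dy", "dz": the shift along the world's x, y, z in m; "rx", "ry", "rz": the turn, a rotation vector about the world's x, y, z in rad. In form: [{"fingers": .., "dx": .., "dy": .., "dz": .., "rx": .., "ry": .., "rz": ..}, ...]. A call has 1 to 10 rows; each row shifts and turns the commanded pose from where the row before left it; what a row does not reach is not made up. A row lasts 1/8 s, in which the tool goes at most 62.5 mm and 10.7 degrees, less where a joint would pass 70% of its speed; a pose out of reach is approached as far as the arm can. A call is refused whole if a number of a shift passes 0.0625 or a number of a turn 0.188, either way. A call with a gripper value outside its range is refused whole. The fingers move at their own pace and stop on an object; "force" is the grip in N (left out, the last holds). Time passes only in rows, so rows that do not move let the fingers close. It gives the time, the measured TCP pose, the force, the opening and the grip force at its end, in the units of the state.
- monitor.state(): the state, without advancing time (a new reading comes with each control period).
- viewer.read_camera(name): name is "scene" or "side" or "wrist"; returns the picture (480x640x3 uint8, red, green, blue); there is no depth.
- viewer.camera_info(name): a dict with "camera_matrix" (3x3 intrinsics, pixels), "R" (3x3) and "t" (3): a world point X has camera coordinates R X + t; the wrist camera has in their place "mount" (4x4, takes a point from camera to tool coordinates, whose origin is the TCP and whose axes are the flange's). Camera axes: x right, y down, z forward; pixel columns grow to the right and rows downward; lengths in m; the calibration is good to about 2 mm. A picture is of the moment at which its call begins: read the wrist's pose just before it. camera_info takes no time and is no camera call.
- workorder.finish_job(): hands the job in; it is judged then, once.
The state is a dict: "time": time; "q": joint angles; "joint_velocities": joint speeds; "effort": joint torques, N m; "eef_pos": TCP position; "tcp_rot": TCP orientation; "wrist_force": force on the tool from outside, world axes, zero at the start; "ft_torque": the same for the moment, N m; "width": finger opening in m; "grasp_force": force on a finger pad.
Only numpy, scipy, OpenCV 4.12 (cv2) and the standard library are available. Lean on these libraries where they do the work, as an engineer would, in place of code of your own. Each camera call takes 0.05 s, during which the arm holds its last target. There are 200 camera calls.

TASK

Fit the white L-shaped splash guard to the steel draining board: with its upstand on the outside, tuck the flat flange about 25 mm under the board's sloping drip lip, parallel to the lip and centred on it, without lifting or shoving the board or upsetting the glassware and the things standing around. Then press the guard firmly down so that it lies flat on the bench, and finish while you are still holding it pressed there: do not let go.

Things in the scene. Friction and masses are not known exactly. Their poses are not given: they have to be found in the camera images.
- guard: Loose rigid white plastic L profile, 200 mm long (its x), 0.09 to 0.18 kg, lying on its flange. Upstand: 10 mm thick (y -5 to +5 mm), 40 mm high, whole length; pinch it across from above. Flange: 4 mm thick, from the upstand to its free edge at y = -70 mm. Origin: underside, mid length, under the middle of the upstand; z up. Fitted, its axes point the same way as the board's.
- guard_corner_a (a point): one end of the flange's free edge, on the guard at (98, -70, 2) mm
- guard_corner_b (a point): other end of the flange's free edge, on the guard at (-98, -70, 2) mm
- drainer: Loose steel board on 4 rubber feet, about 1.8 kg, 230 (x) by 300 (y) mm. Origin: on the bench under its middle, z up. Deck top at 28 mm, rims to 43 mm on three sides. Its +y side has no rim but a lip, 230 wide, 2.5 thick, sloping down 17 mm over its last 45 mm to its edge at y = 150 mm, underside 9 mm off the bench. Free below for 59 mm in from the edge, then feet.
- drainer_lip (a point): middle of the lip's edge, at its underside, 9 mm above the bench; same axes as the draining board: +y points out from under the lip, x along the lip's edge
- table: the grey bench top; its surface is at height 0
- beaker_large: glass beaker, 68 mm wide, 85 mm high, upside down on the deck; origin in the middle of its mouth, which is down
- beaker_small: glass beaker, 52 mm wide, 65 mm high, upside down on the deck; origin in the middle of its mouth, which is down
- cylinder: clear measuring cylinder on a 72 mm round foot, 184 mm high, standing on the bench; origin under its foot
- wash_bottle: white squeeze wash bottle, 66 mm wide, 180 mm high with its bent spout, standing on the bench; origin under its base
- plastic_beaker: open plastic beaker, 80 mm wide, 85 mm high, standing on the bench; origin under its base
Things that resemble listed ones, but are neither listed nor needed, are in the scene too. Leave any pink look-alike of the guard alone.

How it is judged:
By the outcome, as a careful person would: the job done as asked, in the order asked, and still so for the second after the job is handed in, while the arm keeps its last pose, push and grip.
It also fails if it takes over 38 s, if anything falls off the work surface, if the arm or the gripper's body presses on something with over 40 N, if the wrist force passes 120 N, or if a joint passes its speed limit or range.

## Working session

There is one attempt and no reset: what is moved stays moved. The work goes in short steps, Python scripts to look and compute and a tool call to move; the robot and the scene stay as the last step left them, time stands still between calls to the robot, and variables do not carry over. Pictures are saved under pics/ and viewed, at most 10 in all, crops included, and the job is handed in when it is done.

Besides the shell and the picture viewer there is one more tool, called after "Call:" as name(argument=value, ...), one argument or row to a line, values as JSON. step_arm: Moves the arm, as the interface text tells. Its arguments: {"type":"object","properties":{"series":{"type":"array","items":{"type":"object","properties":{"fingers":{"type":"number"},"dx":{"type":"number"},"dy":{"type":"number"},"dz":{"type":"number"},"rx":{"type":"number"},"ry":{"type":"number"},"rz":{"type":"number"}}}},"force":{"type":"number"}},"required":["series"]}

```bash
mkdir -p pics; python3 - <<'E'
from rig import monitor, viewer
import cv2,numpy as np
for n in("scene","side"):
    cv2.imwrite(f"pics/{n}0.png",viewer.read_camera(n)[:,:,::-1]); i=viewer.camera_info(n)
    print(n,np.round(i["camera_matrix"],1).tolist(),np.round(-i["R"].T@i["t"],3),np.round(i["R"][2],2))
print(viewer.camera_info("wrist")); print(monitor.state())
E
```

```text
scene [[530.3, 0.0, 317.1], [0.0, 530.3, 236.0], [0.0, 0.0, 1.0]] [1.422 0.383 1.04 ] [-0.64 -0.23 -0.74]
side [[437.2, 0.0, 316.2], [0.0, 437.2, 241.3], [0.0, 0.0, 1.0]] [0.236 0.721 0.789] [ 0.33 -0.61 -0.72]
{'camera_matrix': array([[336.2572611 ,   0.        , 316.22942183],
       [  0.        , 336.2572611 , 244.40949744],
       [  0.        ,   0.        ,   1.        ]]), 'mount': array([[ 1.24619781e-03, -9.51441606e-01, -3.07826764e-01,
         7.79821491e-02],
       [ 9.99999220e-01,  1.21232757e-03,  3.01266677e-04,
        -2.39013463e-04],
       [ 8.65492212e-05, -3.07826899e-01,  9.51442375e-01,
        -1.43243693e-01],
       [ 0.00000000e+00,  0.00000000e+00,  0.00000000e+00,
         1.00000000e+00]])}
{'time': 0.1, 'q': array([-1.53608342e+00,  1.58999409e-01,  1.59812346e+00, -3.85238647e-05,
        1.38621408e+00, -2.10100474e-01]), 'joint_velocities': array([-0.00046174, -0.00265901, -0.00568213,  0.00089379, -0.00056717,
       -0.00056015]), 'effort': array([-2.79175049e-05, -3.96990681e+01, -3.32337534e+01, -1.54960953e-04,
        4.18528725e-03,  6.11871897e-06]), 'eef_pos': array([ 0.13931384, -0.55729614,  0.23039926]), 'tcp_rot': array([-3.13987882e+00, -3.26761634e-04,  2.44820202e-01]), 'wrist_force': array([ 0.76289163, -0.29681509, -0.31769654]), 'ft_torque': array([ 0.00298208, -0.0356942 ,  0.01588281]), 'grasp_force': 0.0, 'width': 0.0852584115758419}
```

View pics/scene0.png

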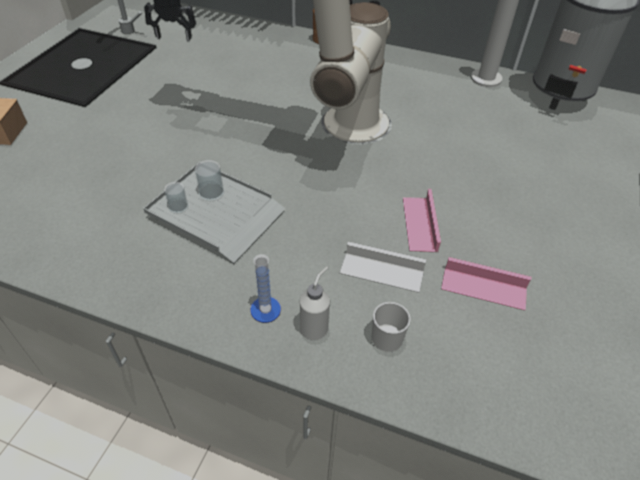

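View pics/side0.png

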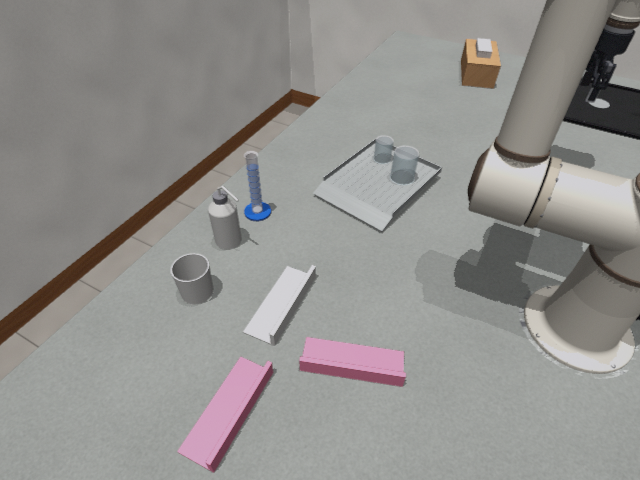

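Scene view: the white guard is at (383,267). The pink look-alikes are at (421,222) and (486,283). The drainer is at (215,212), with its lip edge running from (283,210) to (235,258). In the side view the white guard is at (282,303), the pinks at (353,360) and (227,410), and the lip at about (352,207). I choose the white guard and will check it in a close crop.

```bash
python3 - <<'E'
import cv2,numpy as np
a=cv2.imread("pics/scene0.png");b=cv2.imread("pics/side0.png")
r=lambda im,x,y,w,h:cv2.resize(im[y:y+h,x:x+w],(400,300),interpolation=cv2.INTER_CUBIC)
cv2.imwrite("pics/crop1.png",np.vstack([np.hstack([r(a,330,225,112,84),r(a,205,185,112,84)]),np.hstack([r(b,224,255,120,90),r(b,300,150,120,90)])]))
E
```

```text
(no output)
```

View pics/crop1.png

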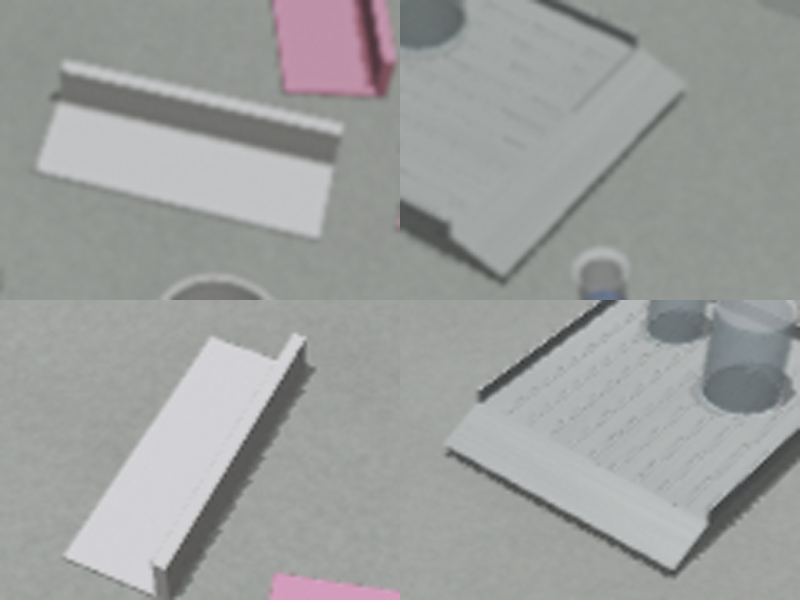

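The crops confirm it: the white L is the guard. In crop pixels, the flange free edge is (37,170)-(320,237) in the scene view and (210,338)-(66,555) in the side view. The lip edge is (685,90)-(503,281) in the scene view and (447,450)-(675,572) in the side view.

```bash
cat > h.py <<'E'
import numpy as np
from rig import viewer
def cast(cam,px,z,pose=None):
    i=viewer.camera_info(cam); d=np.linalg.inv(i["camera_matrix"])@[*px,1]
    if pose is None: R=i["R"].T; c=-R@i["t"]
    else: R=pose[:3,:3]@i["mount"][:3,:3]; c=pose[:3,:3]@i["mount"][:3,3]+pose[:3,3]
    d=R@d; return c+d*(z-c[2])/d[2]
E
python3 - <<'E'
from h import *
S=lambda x,y,ox,oy,s:(ox+x*s,oy+y*s)
for n,pts,z in[("guard",(("scene",S(37,170,330,225,.28)),("scene",S(320,237,330,225,.28)),("side",S(210,38,224,255,.3)),("side",S(66,255,224,255,.3))),.003),
 ("lip",(("scene",S(285,90,205,185,.28)),("scene",S(103,281,205,185,.28)),("side",S(275,272,300,150,.3)),("side",S(47,150,300,150,.3))),.0105)]:
    P=[cast(c,p,z)[:2] for c,p in pts]
    for k in(0,2):
        a,b=P[k],P[k+1];print(n,np.round(a,4),np.round(b,4),np.round((a+b)/2,4),"len",round(np.linalg.norm(a-b),4),"ang",round(np.degrees(np.arctan2(*(b-a)[::-1])),2))
# obstacles at bench
for n,p in[("cyl",(265,310)),("bottle",(314,328)),("pbeaker",(389,340)),("pinkA",(421,222)),]:
    print(n,np.round(cast("scene",p,0)[:2],3))
E
```

```text
guard [0.6214 0.1628] [0.6048 0.361 ] [0.6131 0.2619] len 0.1989 ang 94.79
guard [0.6182 0.1621] [0.6024 0.3578] [0.6103 0.26  ] len 0.1963 ang 94.6
lip [ 0.4772 -0.0495] [ 0.6993 -0.0927] [ 0.5883 -0.0711] len 0.2263 ang -11.0
lip [ 0.4656 -0.0502] [ 0.6859 -0.0892] [ 0.5757 -0.0697] len 0.2238 ang -10.03
cyl [0.791 0.034]
bottle [0.795 0.159]
pbeaker [0.762 0.328]
pinkA [0.37  0.309]
```

Call:
step_arm(
  series=[
    {"dx": 0.025, "dy": 0.051, "rz": 0.088},
    {"dx": 0.025, "dy": 0.051, "rz": 0.088},
    {"dx": 0.025, "dy": 0.051, "rz": 0.088},
    {"dx": 0.025, "dy": 0.051, "rz": 0.088},
    {"dx": 0.025, "dy": 0.051, "rz": 0.088},
    {"dx": 0.025, "dy": 0.051, "rz": 0.088},
    {"dx": 0.025, "dy": 0.051, "rz": 0.088},
    {"dx": 0.025, "dy": 0.051, "rz": 0.088},
  ],
)

```text
$.series[0]: bad value
```

Call:
step_arm(
  series=[
    {"dx": 0.025, "dy": 0.051, "rz": 0.088},
    {"dx": 0.025, "dy": 0.051, "rz": 0.088},
    {"dx": 0.025, "dy": 0.051, "rz": 0.088},
    {"dx": 0.025, "dy": 0.051, "rz": 0.088},
    {"dx": 0.025, "dy": 0.051, "rz": 0.088},
    {"dx": 0.025, "dy": 0.051, "rz": 0.088},
    {"dx": 0.025, "dy": 0.051, "rz": 0.088},
    {"dx": 0.025, "dy": 0.051, "rz": 0.088},
    {},
    {},
  ],
)

```text
$.series[0]: bad value
```

```bash
cat >> h.py <<'E'
from rig import monitor
from scipy.spatial.transform import Rotation as Ro
import cv2
def snap(f):
    s=monitor.state(); T=np.eye(4); T[:3,:3]=Ro.from_euler("xyz",s["tcp_rot"]).as_matrix(); T[:3,3]=s["eef_pos"]
    im=viewer.read_camera("wrist"); cv2.imwrite(f,im[:,:,::-1]); np.save(f+".npy",T)
    print({k:np.round(s[k],4) for k in("time","q","eef_pos","tcp_rot","wrist_force","width")}); return T,im
E
python3 -c "
from h import *
snap('pics/w1.png')"
```

```text
{'time': np.float64(0.1), 'q': array([-1.5361,  0.159 ,  1.5981, -0.    ,  1.3862, -0.2101]), 'eef_pos': array([ 0.1393, -0.5573,  0.2304]), 'tcp_rot': array([-3.1399e+00, -3.0000e-04,  2.4480e-01]), 'wrist_force': array([ 0.7629, -0.2968, -0.3177]), 'width': np.float64(0.0853)}
```

View pics/w1.png

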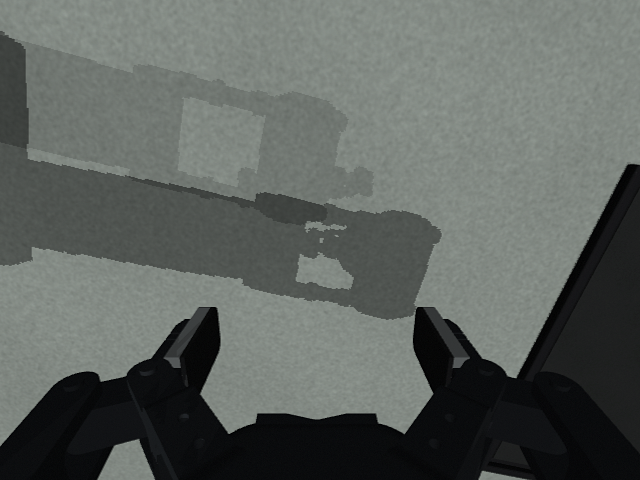

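The wrist picture shows only bench, because the move was refused: rows need all seven fields. I'll send it again in full.

Call:
step_arm(
  series=[
    {"fingers": 0.085, "dx": 0.025, "dy": 0.051, "dz": 0, "rx": 0, "ry": 0, "rz": 0.088},
    {"fingers": 0.085, "dx": 0.025, "dy": 0.051, "dz": 0, "rx": 0, "ry": 0, "rz": 0.088},
    {"fingers": 0.085, "dx": 0.025, "dy": 0.051, "dz": 0, "rx": 0, "ry": 0, "rz": 0.088},
    {"fingers": 0.085, "dx": 0.025, "dy": 0.051, "dz": 0, "rx": 0, "ry": 0, "rz": 0.088},
    {"fingers": 0.085, "dx": 0.025, "dy": 0.051, "dz": 0, "rx": 0, "ry": 0, "rz": 0.088},
    {"fingers": 0.085, "dx": 0.025, "dy": 0.051, "dz": 0, "rx": 0, "ry": 0, "rz": 0.088},
    {"fingers": 0.085, "dx": 0.025, "dy": 0.051, "dz": 0, "rx": 0, "ry": 0, "rz": 0.088},
    {"fingers": 0.085, "dx": 0.025, "dy": 0.051, "dz": 0, "rx": 0, "ry": 0, "rz": 0.088},
  ],
)

```text
time: 1.15
eef_pos: [0.3397, -0.1481, 0.2313]
tcp_rot: [3.141, -0.0, 0.951]
wrist_force: [0.5, -0.2, 0.3]
width: 0.0849
grasp_force: 0.0
```

Call:
step_arm(
  series=[
    {"fingers": 0.085, "dx": 0.025, "dy": 0.051, "dz": 0, "rx": 0, "ry": 0, "rz": 0.088},
    {"fingers": 0.085, "dx": 0.025, "dy": 0.051, "dz": 0, "rx": 0, "ry": 0, "rz": 0.088},
    {"fingers": 0.085, "dx": 0.025, "dy": 0.051, "dz": 0, "rx": 0, "ry": 0, "rz": 0.088},
    {"fingers": 0.085, "dx": 0.025, "dy": 0.051, "dz": 0, "rx": 0, "ry": 0, "rz": 0.088},
    {"fingers": 0.085, "dx": 0.025, "dy": 0.051, "dz": 0, "rx": 0, "ry": 0, "rz": 0.088},
    {"fingers": 0.085, "dx": 0.025, "dy": 0.051, "dz": 0, "rx": 0, "ry": 0, "rz": 0.088},
    {"fingers": 0.085, "dx": 0.025, "dy": 0.051, "dz": 0, "rx": 0, "ry": 0, "rz": 0.088},
    {"fingers": 0.085, "dx": 0.025, "dy": 0.046, "dz": 0, "rx": 0, "ry": 0, "rz": 0.088},
    {"fingers": 0.085, "dx": 0, "dy": 0, "dz": 0, "rx": 0, "ry": 0, "rz": 0},
    {"fingers": 0.085, "dx": 0, "dy": 0, "dz": 0, "rx": 0, "ry": 0, "rz": 0},
  ],
)

```text
time: 2.4
eef_pos: [0.5389, 0.2527, 0.2308]
tcp_rot: [-3.14, 0.001, 1.653]
wrist_force: [-0.4, 0.2, 0.2]
width: 0.0852
grasp_force: 0.0
```

```bash
python3 -c "
from h import *
snap('pics/w2.png')"
```

```text
{'time': np.float64(2.4), 'q': array([ 2.3600e-01,  2.1170e-01,  1.5372e+00, -5.0000e-04,  1.3940e+00,
        1.5430e-01]), 'eef_pos': array([0.5389, 0.2527, 0.2308]), 'tcp_rot': array([-3.1404e+00,  7.0000e-04,  1.6525e+00]), 'wrist_force': array([-0.4331,  0.1749,  0.2162]), 'width': np.float64(0.0852)}
```

View pics/w2.png

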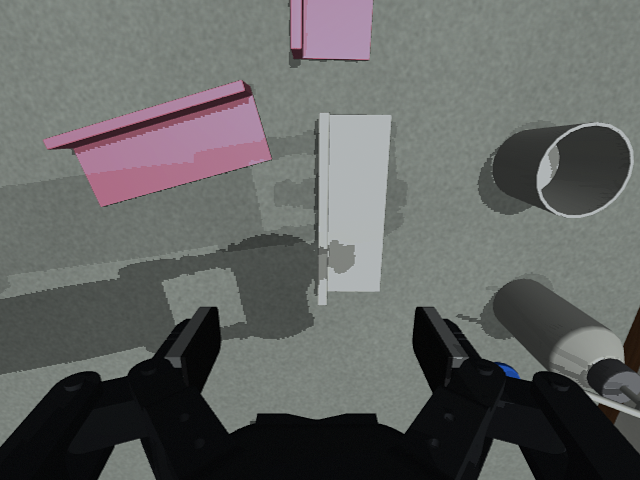

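The wrist view shows the guard upright in the frame. The upstand top strip runs from (324,113) to (323,304), and the flange free edge from (391,115) to (380,292). The plastic beaker is at (575,170) and the wash bottle at (560,320).

```bash
python3 - <<'E'
from h import *
T=np.load("pics/w2.png.npy"); im=cv2.imread("pics/w2.png").astype(int)
# strip edges: gray profile
g=im.sum(2)//3
for r in(130,180,220,290): print(r,g[r,312:334].tolist())
for p,q,z in(((324.2,113),(322.8,304),.04),((391,115),(380,292),.004)):
    a,b=cast("w",p,z,T) if 0 else cast("wrist",p,z,T),cast("wrist",q,z,T)
    m=(a+b)/2;d=a-b;print(np.round(a[:2],4),np.round(b[:2],4),"mid",np.round(m[:2],4),round(np.linalg.norm(d[:2]),4),np.degrees(np.arctan2(d[1],d[0])))
E
```

```text
130 [117, 121, 74, 76, 80, 72, 92, 166, 182, 180, 179, 179, 180, 180, 180, 180, 164, 135, 183, 180, 179, 179]
180 [113, 116, 107, 60, 63, 54, 90, 167, 182, 180, 180, 179, 179, 180, 180, 171, 152, 181, 180, 179, 180, 179]
220 [125, 126, 117, 74, 76, 67, 95, 173, 181, 179, 180, 179, 180, 180, 175, 151, 151, 182, 180, 179, 180, 180]
290 [124, 114, 72, 74, 71, 99, 163, 182, 180, 180, 179, 179, 180, 180, 169, 148, 181, 180, 180, 180, 180, 180]
[0.537  0.3518] [0.5532 0.1551] mid [0.5451 0.2534] 0.1974 94.72265434085047
[0.6062 0.3577] [0.6232 0.158 ] mid [0.6147 0.2579] 0.2005 94.87080988582734
```

Call:
step_arm(
  series=[
    {"fingers": 0.085, "dx": 0.006, "dy": 0, "dz": -0.049, "rx": 0, "ry": 0, "rz": 0},
    {"fingers": 0.085, "dx": 0, "dy": 0, "dz": -0.05, "rx": 0, "ry": 0, "rz": 0},
    {"fingers": 0.085, "dx": 0, "dy": 0, "dz": -0.05, "rx": 0, "ry": 0, "rz": 0},
    {"fingers": 0.07, "dx": 0, "dy": 0, "dz": -0.04, "rx": 0, "ry": 0, "rz": 0},
    {"fingers": 0.05, "dx": 0, "dy": 0, "dz": -0.03, "rx": 0, "ry": 0, "rz": 0},
    {"fingers": 0.03, "dx": 0, "dy": 0, "dz": 0, "rx": 0, "ry": 0, "rz": 0},
    {"fingers": 0.02, "dx": 0, "dy": 0, "dz": 0, "rx": 0, "ry": 0, "rz": 0},
    {"fingers": 0.0, "dx": 0, "dy": 0, "dz": 0, "rx": 0, "ry": 0, "rz": 0},
    {"fingers": 0.0, "dx": 0, "dy": 0, "dz": 0, "rx": 0, "ry": 0, "rz": 0},
    {"fingers": 0.0, "dx": 0, "dy": 0, "dz": 0, "rx": 0, "ry": 0, "rz": 0},
  ],
  force=80,
)

```text
time: 3.7
eef_pos: [0.5472, 0.2533, 0.0149]
tcp_rot: [3.138, -0.0, 1.653]
wrist_force: [-0.6, -1.9, 6.8]
width: 0.0084
grasp_force: 80.0
```

Call:
step_arm(
  series=[
    {"fingers": 0.0, "dx": 0, "dy": 0, "dz": 0.01, "rx": 0, "ry": 0, "rz": 0},
    {"fingers": 0.0, "dx": 0, "dy": 0, "dz": 0.025, "rx": 0, "ry": 0, "rz": 0},
    {"fingers": 0.0, "dx": 0, "dy": 0, "dz": 0.035, "rx": 0, "ry": 0, "rz": 0},
    {"fingers": 0.0, "dx": 0, "dy": -0.005, "dz": 0.03, "rx": 0, "ry": 0, "rz": -0.06},
    {"fingers": 0.0, "dx": 0.004, "dy": -0.015, "dz": 0.01, "rx": 0, "ry": 0, "rz": -0.13},
    {"fingers": 0.0, "dx": 0.005, "dy": -0.02, "dz": 0, "rx": 0, "ry": 0, "rz": -0.14},
    {"fingers": 0.0, "dx": 0.005, "dy": -0.02, "dz": 0, "rx": 0, "ry": 0, "rz": -0.14},
    {"fingers": 0.0, "dx": 0.005, "dy": -0.02, "dz": 0, "rx": 0, "ry": 0, "rz": -0.14},
    {"fingers": 0.0, "dx": 0.005, "dy": -0.02, "dz": 0, "rx": 0, "ry": 0, "rz": -0.14},
    {"fingers": 0.0, "dx": 0.005, "dy": -0.02, "dz": 0, "rx": 0, "ry": 0, "rz": -0.14},
  ],
)

```text
time: 4.95
eef_pos: [0.5743, 0.1326, 0.1228]
tcp_rot: [3.142, -0.0, 0.758]
wrist_force: [-0.1, 0.3, -1.1]
width: 0.0088
grasp_force: 78.7
```

Call:
step_arm(
  series=[
    {"fingers": 0.0, "dx": 0.005, "dy": -0.02, "dz": 0, "rx": 0, "ry": 0, "rz": -0.14},
    {"fingers": 0.0, "dx": 0.005, "dy": -0.02, "dz": 0, "rx": 0, "ry": 0, "rz": -0.14},
    {"fingers": 0.0, "dx": 0.005, "dy": -0.02, "dz": 0, "rx": 0, "ry": 0, "rz": -0.14},
    {"fingers": 0.0, "dx": 0.005, "dy": -0.02, "dz": 0, "rx": 0, "ry": 0, "rz": -0.14},
    {"fingers": 0.0, "dx": 0.005, "dy": -0.01, "dz": 0, "rx": 0, "ry": 0, "rz": -0.14},
    {"fingers": 0.0, "dx": 0.004, "dy": -0.005, "dz": 0, "rx": 0, "ry": 0, "rz": -0.14},
    {"fingers": 0.0, "dx": 0, "dy": 0, "dz": 0, "rx": 0, "ry": 0, "rz": -0.09},
    {"fingers": 0.0, "dx": 0, "dy": 0, "dz": 0, "rx": 0, "ry": 0, "rz": -0.02},
    {"fingers": 0.0, "dx": 0, "dy": 0, "dz": 0, "rx": 0, "ry": 0, "rz": 0},
    {"fingers": 0.0, "dx": 0, "dy": 0, "dz": 0, "rx": 0, "ry": 0, "rz": 0},
  ],
)

```text
time: 6.2
eef_pos: [0.6033, 0.0383, 0.1224]
tcp_rot: [-3.142, -0.0, -0.186]
wrist_force: [-0.6, 0.5, -1.7]
width: 0.0088
grasp_force: 78.7
```

```bash
python3 -c "
from h import *
snap('pics/w3.png')
for n in('scene','side'): cv2.imwrite(f'pics/{n}1.png',viewer.read_camera(n)[:,:,::-1])"
```

```text
{'time': np.float64(6.2), 'q': array([-1.3630e-01,  3.3520e-01,  1.6103e+00,  1.0000e-04,  1.1959e+00,
        1.6207e+00]), 'eef_pos': array([0.6033, 0.0383, 0.1224]), 'tcp_rot': array([-3.1415e+00, -1.0000e-04, -1.8620e-01]), 'wrist_force': array([-0.6012,  0.5057, -1.6634]), 'width': np.float64(0.0088)}
```

View pics/w3.png

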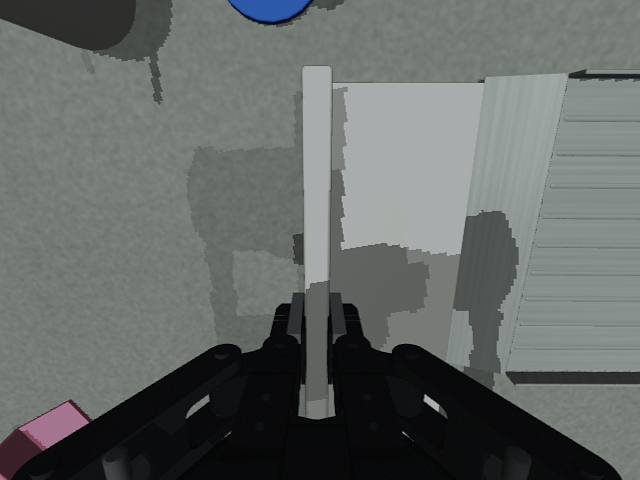

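The held guard (upstand strip at x≈317, flange edge (484,80)-(447,360)) hides the lip edge. The deck/lip fold is visible from (568,73) to (506,375). I'll back off a little to expose the lip edge.

Call:
step_arm(
  series=[
    {"fingers": 0.0, "dx": 0.005, "dy": 0.03, "dz": 0, "rx": 0, "ry": 0, "rz": 0},
    {"fingers": 0.0, "dx": 0.005, "dy": 0.03, "dz": -0.02, "rx": 0, "ry": 0, "rz": 0},
    {"fingers": 0.0, "dx": 0.002, "dy": 0.01, "dz": -0.02, "rx": 0, "ry": 0, "rz": 0},
    {"fingers": 0.0, "dx": 0, "dy": 0, "dz": 0, "rx": 0, "ry": 0, "rz": 0},
    {"fingers": 0.0, "dx": 0, "dy": 0, "dz": 0, "rx": 0, "ry": 0, "rz": 0},
  ],
)

```text
time: 6.98
eef_pos: [0.6155, 0.1072, 0.0826]
tcp_rot: [3.141, -0.0, -0.188]
wrist_force: [0.3, 0.1, -0.9]
width: 0.0084
grasp_force: 78.7
```

```bash
python3 -c "
from h import *
snap('pics/w4.png')"
```

```text
{'time': np.float64(6.975), 'q': array([-2.0400e-02,  4.3220e-01,  1.5698e+00, -5.0000e-04,  1.1394e+00,
        1.7384e+00]), 'eef_pos': array([0.6155, 0.1072, 0.0826]), 'tcp_rot': array([ 3.1412e+00, -3.0000e-04, -1.8780e-01]), 'wrist_force': array([ 0.2625,  0.08  , -0.8874]), 'width': np.float64(0.0084)}
```

View pics/w4.png

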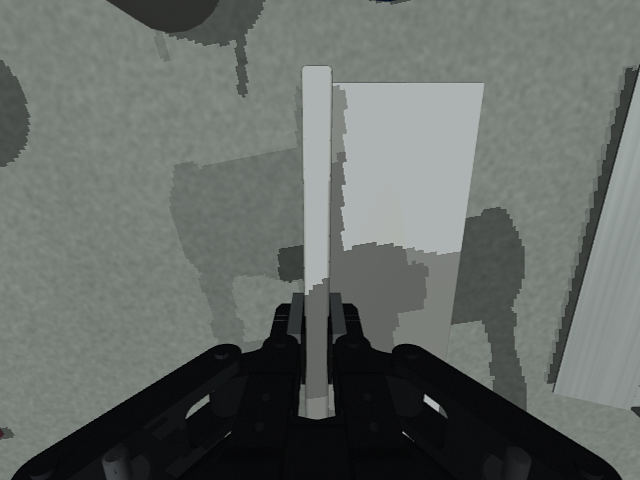

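Lip edge is now visible from (638,67) to its near corner at (554,391). The flange corner is at (484,83), with its edge down to about (448,355).

```bash
python3 - <<'E'
from h import *
T=np.load("pics/w4.png.npy"); g=cv2.cvtColor(cv2.imread("pics/w4.png"),cv2.COLOR_BGR2GRAY).astype(float)
gb=cv2.GaussianBlur(g,(3,5),0)
def edge(rows,x0,f,sgn,z):
    P=[]
    for r in rows:
        c=int(f(r)); seg=gb[r,c-9:c+10]; d=sgn*np.diff(seg); k=d.argmax(); P.append((c-9+k+.5,r))
    P=np.array(P); l=np.polyfit(P[:,1],P[:,0],1); e=P[:,0]-np.polyval(l,P[:,1]); P=P[abs(e)<2]; l=np.polyfit(P[:,1],P[:,0],1)
    print("edge fit",l,"n",len(P),"rms",(P[:,0]-np.polyval(l,P[:,1])).std()); return lambda r:(np.polyval(l,r),r)
L=edge(range(100,380,4),0,lambda r:638+(r-67)*(554-638)/324,1,0)
F=edge(range(95,240,4),0,lambda r:484+(r-83)*(448-484)/272,-1,0)
ang=lambda a,b:np.degrees(np.arctan2((a-b)[1],(a-b)[0]))
a,b=cast("wrist",L(67),.0115,T),cast("wrist",L(391),.0115,T)
print("lip",a[:2],b[:2],np.linalg.norm(a-b),ang(a,b))
u=(a-b)/np.linalg.norm(a-b); n=np.array([-u[1],u[0],0]); mid=b+u*.115
print("lip mid from near corner",mid[:2])
zf=T[2,3]-.0109
c,d=cast("wrist",F(83),zf,T),cast("wrist",F(235),zf,T)
s,t=cast("wrist",(317,67),zf+.036,T),cast("wrist",(317,416),zf+.036,T)
print("flange",c[:2],ang(c,d),"upstand",s[:2],t[:2],np.linalg.norm(s-t),ang(s,t))
v=(c-d)/np.linalg.norm(c-d); gm=c-v*.1; gy=np.array([-v[1],v[0],0]); org=gm+gy*.07
print("guard origin from flange",org[:2],"minus tcp",(org-T[:3,3])[:2], "from upst",((s+t)/2)[:2])
print("lip fold w3:")
T3=np.load("pics/w3.png.npy")
p,q=cast("wrist",(567,75),.028,T3),cast("wrist",(506,377),.028,T3); print(p[:2],q[:2],np.linalg.norm(p-q),ang(p,q),"-> lip mid",((p+q)/2+n*.045)[:2])
print("n",n)
E
```

```text
edge fit [-2.67378182e-01  6.57764579e+02] n 70 rms 0.2867508098842357
edge fit [-1.39284021e-01  4.95544215e+02] n 37 rms 0.28476990039702615
lip [ 0.69448157 -0.09649206] [ 0.47159217 -0.05400802] 0.22690213200894913 -10.791471251330552
lip mid from near corner [ 0.58455841 -0.07554005]
flange [0.69964988 0.01986853] -10.668943556052024 upstand [0.71229667 0.08847153] [0.57610032 0.11407955] 0.13858288769507823 -10.64858907846444
guard origin from flange [0.61433793 0.10717185] minus tcp [-1.20509601e-03 -4.97372904e-05] from upst [0.6441985  0.10127554]
lip fold w3:
[ 0.68663378 -0.14051306] [ 0.4579492  -0.09914485] 0.2323961399605266 -10.25371227332049 -> lip mid [ 0.58071707 -0.07562478]
n [0.18723509 0.98231513 0.        ]
```

Call:
step_arm(
  series=[
    {"fingers": 0.0, "dx": -0.004, "dy": -0.03, "dz": -0.01, "rx": 0, "ry": 0, "rz": 0},
    {"fingers": 0.0, "dx": -0.005, "dy": -0.032, "dz": -0.015, "rx": 0, "ry": 0, "rz": 0},
    {"fingers": 0.0, "dx": -0.005, "dy": -0.022, "dz": -0.015, "rx": 0, "ry": 0, "rz": 0},
    {"fingers": 0.0, "dx": 0, "dy": -0.01, "dz": -0.01, "rx": 0, "ry": 0, "rz": 0},
    {"fingers": 0.0, "dx": 0, "dy": 0, "dz": -0.01, "rx": 0, "ry": 0, "rz": 0},
    {"fingers": 0.0, "dx": 0, "dy": 0, "dz": 0, "rx": 0, "ry": 0, "rz": 0},
    {"fingers": 0.0, "dx": 0, "dy": 0, "dz": 0, "rx": 0, "ry": 0, "rz": 0},
  ],
)

```text
time: 7.9
eef_pos: [0.6018, 0.0149, 0.0227]
tcp_rot: [-3.141, -0.001, -0.186]
wrist_force: [0.5, 0.7, -1.4]
width: 0.0082
grasp_force: 78.7
```

```bash
python3 -c "
from h import *
snap('pics/w5.png')
for n in('scene','side'): cv2.imwrite(f'pics/{n}2.png',viewer.read_camera(n)[:,:,::-1])"
```

```text
{'time': np.float64(7.9), 'q': array([-1.7590e-01,  4.6740e-01,  1.6587e+00,  2.0000e-04,  1.0147e+00,
        1.5810e+00]), 'eef_pos': array([0.6018, 0.0149, 0.0227]), 'tcp_rot': array([-3.1414e+00, -8.0000e-04, -1.8620e-01]), 'wrist_force': array([ 0.4859,  0.6697, -1.3674]), 'width': np.float64(0.0082)}
```

View pics/w5.png

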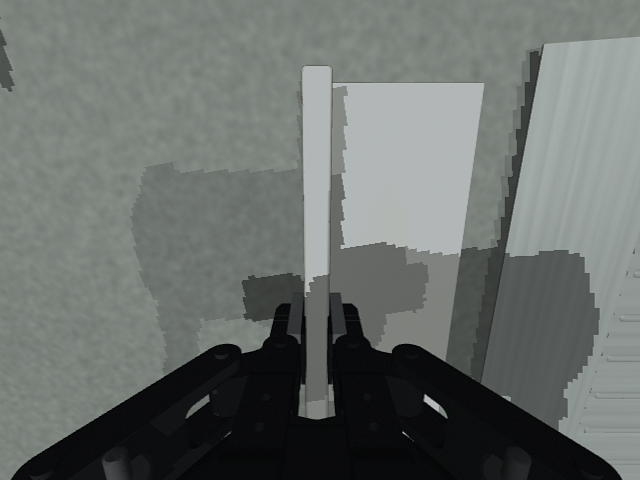

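Flange and lip are now at nearly equal height. The flange corner is at (484,83), the lip's far corner at (543,45), and the lip edge runs down to (482,380). That gives a direct relative measurement.

```bash
python3 - <<'E'
from h import *
T=np.load("pics/w5.png.npy"); g=cv2.cvtColor(cv2.imread("pics/w5.png"),cv2.COLOR_BGR2GRAY).astype(float)
gb=cv2.GaussianBlur(g,(3,5),0)
def edge(rows,f,sgn):
    P=np.array([(int(f(r))-9+(sgn*np.diff(gb[r,int(f(r))-9:int(f(r))+10])).argmax()+.5,r) for r in rows])
    for _ in(0,1): l=np.polyfit(P[:,1],P[:,0],1); P=P[abs(P[:,0]-np.polyval(l,P[:,1]))<2]
    print(l,len(P)); return lambda r:(np.polyval(l,r),r)
L=edge(range(60,225,4),lambda r:543+(r-45)*(482-543)/335,1); F=edge(range(95,240,4),lambda r:484+(r-83)*(448-484)/272,-1)
z=.0115
a,b=cast("wrist",L(45),z,T),cast("wrist",L(225),z,T);c,d=cast("wrist",F(83),z+.0003,T),cast("wrist",F(235),z+.0003,T)
ang=lambda a,b:np.degrees(np.arctan2((a-b)[1],(a-b)[0]))
print("angles lip, flange",ang(a,b),ang(c,d))
u=(a-b)/np.linalg.norm(a-b);u[2]=0;n=np.array([-u[1],u[0],0]);v=(c-d)/np.linalg.norm(c-d)
lm=a-u*.115; gm=c-v*.1
print("lip mid",lm[:2],"flange mid",gm[:2],"gap n",(gm-lm)@n,"offset u",(gm-lm)@u)
mv=(lm-n*.025-gm);print("move",mv[:2])
for nme in("scene","side"):
    pass
E
```

```text
[-1.86249088e-01  5.51756894e+02] 42
[-1.40054528e-01  4.95645863e+02] 37
angles lip, flange -10.811591250967039 -10.637881594058664
lip mid [ 0.5828725  -0.07507195] flange mid [ 0.58778876 -0.0539274 ] gap n 0.021691405919195127 offset u 0.0008627023378023492
move [-0.00960576 -0.04570078]
```

Call:
step_arm(
  series=[
    {"fingers": 0.0, "dx": 0, "dy": 0, "dz": -0.004, "rx": 0, "ry": 0, "rz": -0.003},
    {"fingers": 0.0, "dx": 0, "dy": 0, "dz": -0.0025, "rx": 0, "ry": 0, "rz": 0},
    {"fingers": 0.0, "dx": 0, "dy": 0, "dz": 0, "rx": 0, "ry": 0, "rz": 0},
    {"fingers": 0.0, "dx": -0.001, "dy": -0.006, "dz": 0, "rx": 0, "ry": 0, "rz": 0},
    {"fingers": 0.0, "dx": -0.002, "dy": -0.008, "dz": 0, "rx": 0, "ry": 0, "rz": 0},
    {"fingers": 0.0, "dx": -0.0015, "dy": -0.008, "dz": 0, "rx": 0, "ry": 0, "rz": 0},
    {"fingers": 0.0, "dx": 0, "dy": 0, "dz": 0, "rx": 0, "ry": 0, "rz": 0},
  ],
)

```text
time: 8.93
eef_pos: [0.5968, -0.0087, 0.0159]
tcp_rot: [3.142, -0.0, -0.191]
wrist_force: [0.6, 0.2, -1.2]
width: 0.0083
grasp_force: 78.7
```

Call:
step_arm(
  series=[
    {"fingers": 0.0, "dx": -0.0016, "dy": -0.007, "dz": 0, "rx": 0, "ry": 0, "rz": 0},
    {"fingers": 0.0, "dx": -0.0016, "dy": -0.008, "dz": 0, "rx": 0, "ry": 0, "rz": 0},
    {"fingers": 0.0, "dx": -0.0014, "dy": -0.007, "dz": 0, "rx": 0, "ry": 0, "rz": 0},
    {"fingers": 0.0, "dx": 0, "dy": 0, "dz": 0, "rx": 0, "ry": 0, "rz": 0},
    {"fingers": 0.0, "dx": 0, "dy": 0, "dz": 0, "rx": 0, "ry": 0, "rz": 0},
  ],
)

```text
time: 9.55
eef_pos: [0.5922, -0.0298, 0.0158]
tcp_rot: [-3.141, 0.0, -0.19]
wrist_force: [-0.1, 0.0, -1.5]
width: 0.0084
grasp_force: 78.7
```

```bash
python3 - <<'E'
from h import *
T,im=snap('pics/w6.png')
a=viewer.read_camera('scene')[:,:,::-1];b=viewer.read_camera('side')[:,:,::-1]
r=lambda im,x,y,w,h:cv2.resize(im[y:y+h,x:x+w],(400,300),interpolation=cv2.INTER_CUBIC)
cv2.imwrite("pics/c6.png",np.vstack([np.hstack([cv2.resize(im[:,:,::-1],(400,300)),r(a,190,170,140,105)]),np.hstack([r(b,280,140,140,105),r(a,140,140,280,210)])]))
E
```

```text
{'time': np.float64(9.55), 'q': array([-2.5390e-01,  4.5990e-01,  1.6862e+00,  1.0000e-04,  9.9550e-01,
        1.5071e+00]), 'eef_pos': array([ 0.5922, -0.0298,  0.0158]), 'tcp_rot': array([-3.1415,  0.    , -0.1903]), 'wrist_force': array([-0.075 ,  0.0027, -1.496 ]), 'width': np.float64(0.0084)}
```

View pics/c6.png

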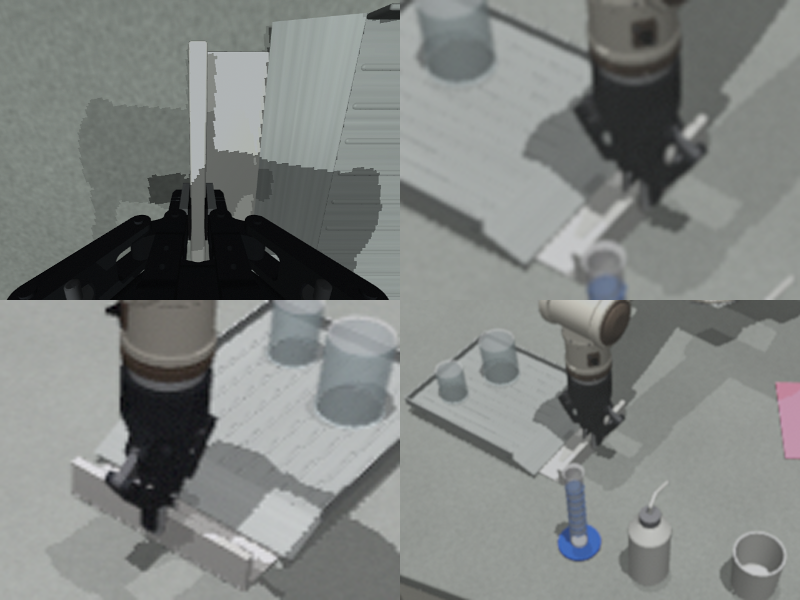

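The flange is under the lip: the lip edge lies across it in the wrist view, both ends are about even, and the board, glassware and cylinder are undisturbed. Now I'll press down gradually.

Call:
step_arm(
  series=[
    {"fingers": 0.0, "dx": 0, "dy": -0.001, "dz": -0.001, "rx": 0, "ry": 0, "rz": 0},
    {"fingers": 0.0, "dx": 0, "dy": 0, "dz": -0.001, "rx": 0, "ry": 0, "rz": 0},
    {"fingers": 0.0, "dx": 0, "dy": 0, "dz": -0.002, "rx": 0, "ry": 0, "rz": 0},
    {"fingers": 0.0, "dx": 0, "dy": 0, "dz": -0.001, "rx": 0, "ry": 0, "rz": 0},
    {"fingers": 0.0, "dx": 0, "dy": 0, "dz": 0, "rx": 0, "ry": 0, "rz": 0},
  ],
  force=110,
)

```text
time: 10.32
eef_pos: [0.5924, -0.0306, 0.0149]
tcp_rot: [3.141, 0.002, -0.189]
wrist_force: [-16.5, 3.4, 29.4]
width: 0.0078
grasp_force: 115.0
```

Call:
step_arm(
  series=[
    {"fingers": 0.0, "dx": -0.001, "dy": 0, "dz": 0, "rx": 0, "ry": 0, "rz": 0},
    {"fingers": 0.0, "dx": 0, "dy": 0, "dz": 0, "rx": 0, "ry": 0, "rz": 0},
    {"fingers": 0.0, "dx": 0, "dy": 0, "dz": 0, "rx": 0, "ry": 0, "rz": 0},
  ],
)

```text
time: 10.7
eef_pos: [0.5925, -0.0306, 0.0149]
tcp_rot: [-3.141, -0.001, -0.19]
wrist_force: [-11.3, 3.4, 25.9]
width: 0.0081
grasp_force: 114.2
```

```bash
python3 - <<'E'
from h import *
T,im=snap('pics/w7.png')
print(monitor.state()["ft_torque"])
a=viewer.read_camera('scene')[:,:,::-1];b=viewer.read_camera('side')[:,:,::-1]
r=lambda im,x,y,w,h:cv2.resize(im[y:y+h,x:x+w],(400,300),interpolation=cv2.INTER_CUBIC)
cv2.imwrite("pics/c7.png",np.vstack([np.hstack([r(im[:,:,::-1],280,20,240,180),r(a,190,170,140,105)]),np.hstack([r(b,280,140,140,105),r(a,140,140,280,210)])]))
g=cv2.cvtColor(im,cv2.COLOR_RGB2GRAY).astype(float); gb=cv2.GaussianBlur(g,(3,5),0)
for r in(60,90,120,160,200,230): print(r,[int(x) for x in gb[r,410:450]])
E
```

```text
{'time': np.float64(10.7), 'q': array([-2.5520e-01,  4.6120e-01,  1.6865e+00,  3.0000e-04,  9.9290e-01,
        1.5050e+00]), 'eef_pos': array([ 0.5925, -0.0306,  0.0149]), 'tcp_rot': array([-3.1414e+00, -1.1000e-03, -1.8960e-01]), 'wrist_force': array([-11.2793,   3.4071,  25.9087]), 'width': np.float64(0.0081)}
[0.57562874 1.88275488 0.03517376]
60 [124, 124, 124, 124, 124, 125, 125, 125, 126, 125, 120, 112, 109, 109, 109, 110, 110, 110, 107, 91, 68, 72, 107, 142, 152, 150, 150, 151, 152, 152, 152, 152, 153, 152, 152, 151, 151, 150, 151, 151]
90 [179, 179, 178, 179, 179, 179, 179, 179, 179, 179, 179, 179, 179, 179, 179, 179, 179, 177, 156, 136, 142, 151, 151, 151, 152, 153, 153, 153, 154, 154, 154, 153, 152, 152, 151, 151, 151, 151, 151, 150]
120 [179, 179, 179, 179, 179, 179, 179, 179, 179, 179, 179, 178, 178, 179, 177, 162, 145, 144, 150, 151, 151, 152, 152, 153, 154, 155, 155, 155, 155, 154, 153, 153, 152, 152, 152, 151, 150, 150, 151, 153]
160 [179, 179, 179, 179, 178, 178, 178, 178, 179, 176, 152, 116, 115, 138, 149, 150, 151, 152, 152, 153, 154, 155, 156, 157, 156, 155, 155, 154, 154, 153, 152, 151, 150, 150, 152, 154, 157, 158, 158, 157]
200 [179, 179, 179, 180, 177, 153, 116, 103, 115, 134, 147, 150, 149, 150, 151, 152, 153, 155, 156, 157, 156, 155, 154, 153, 152, 151, 150, 150, 149, 150, 152, 154, 156, 157, 157, 158, 157, 156, 155, 154]
230 [178, 178, 178, 169, 141, 117, 125, 143, 148, 148, 148, 148, 149, 151, 153, 155, 155, 154, 153, 152, 151, 150, 149, 148, 148, 147, 148, 150, 152, 153, 154, 154, 153, 153, 152, 151, 150, 148, 147, 147]
```

View pics/c7.png

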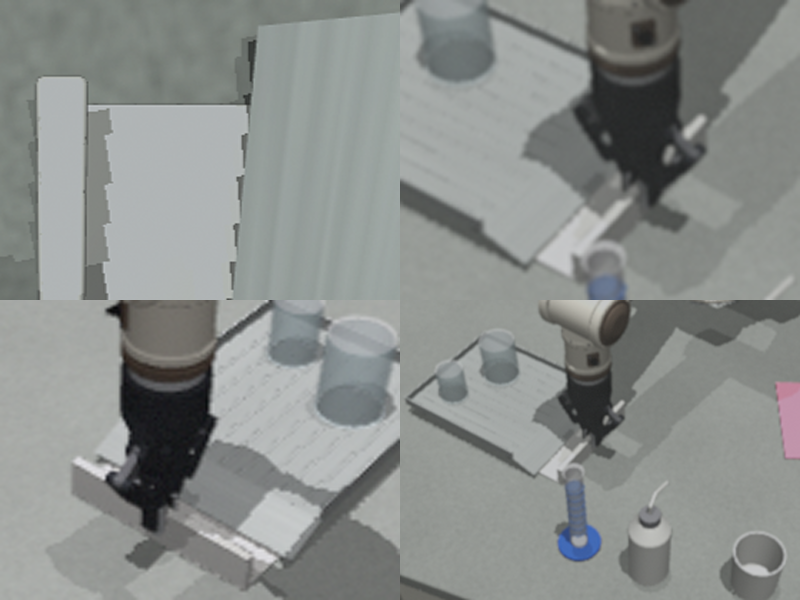

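The guard sits flat with the flange under the lip and the surroundings untouched. One last numeric check of the fit from this wrist picture, with the lip far corner at (434,36).

```bash
python3 - <<'E'
from h import *
T=np.load("pics/w7.png.npy")
P=[cast("wrist",p,.0115,T) for p in((434.5,36),(431.5,60),(429.5,90),(419,200),(416,230))]
l=np.polyfit([p[0] for p in P[1:]],[p[1] for p in P[1:]],1); th=np.arctan(l[0]); u=np.array([np.cos(th),np.sin(th)]);n=np.array([-u[1],u[0]])
# guard from earlier in-hand offset: flange-mid minus TCP at w5
g=T[:2,3]+np.array([.58779-.6018,-.05393-.0149])
lm=P[0][:2]-u*.115
print(np.degrees(th),lm,"insertion",-(g-lm)@n,"offset",(g-lm)@u)
E
```

```text
-10.686536780410806 [ 0.58312028 -0.07529325] insertion 0.02457801288455184 offset -0.00011159435925354556
```

Insertion is 24.6 mm, the centring offset is about 0.1 mm, the flange is parallel to the lip, and the press is 26 N. Handing in.

```bash
python3 -c "
from rig import workorder
print(workorder.finish_job())"
```

```text
the job is handed in; nothing more can be done
None
```

The guard's flange is about 24.6 mm under the drip lip, parallel to it and centred within about 1 mm; I handed the job in at about 11 s, still holding it pressed flat on the bench with about 26 N, with no sign of the board, glassware or other things having moved.

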